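# Seat a robot chassis in the assembly jig and snap the toggle clamp shut

## Robot

A 6-joint arm with a two-finger parallel gripper is mounted at the origin on the work surface. World frame = base frame: x ahead of the robot, y to its left, z up, the work surface at z = 0. Lengths are in m, angles in rad, forces in N, time in s.
With the tool pointing down it reaches from about 0.425 to 0.95 m from the base axis. Payload 3.5 kg.
Tool frame: the origin (TCP) lies midway between the tips of the shut fingers; the grasp point (between the pads) lies ctrl.grasp_offset behind it (ctrl.grasp_offset is the distance from the TCP to the grasp point, in m); x points along the fingers, y is the direction in which the jaws open and shut, and the axes are right-handed (so a half turn about x gives the same grasp; the last joint's range is limited). The gripper opens to 85 mm and grips with 20 to 120 N. Pads are 22 mm wide; open, the fingers measure 114 mm over their backs; the gripper's body (76 mm by 85 mm) begins 54 mm behind the grasp point. The pads swing forward as they close: fully open they stand 13 mm farther back than shut.
Start: joints at [1.134, 0.286, 1.577, -0, 1.279, -0.15], TCP at [0.191, 0.647, 0.231] pointing down, gripper open.
Joint ranges: [-2.77, 2.77], [-0.9, 2.22], [0.21, 2.48], [-1.53, 4.67], [0.24, 2.81], [-2.84, 2.84]. Speed limits (rad/s): [2.79, 2.79, 3.14, 3.14, 3.14, 3.14].

## Interface

Orientations are given as a unit quaternion [x, y, z, w].
In Python, from plant import readout, read_camera, sign_off, ctrl gives the robot as it stands.
- The arm moves only by the tool drive_tool, never from a script. Its argument "steps" is a list of rows, each a list of 5 numbers: the shift along the tool's x, y, z in cm, then the turn about the tool's x in degrees, then the opening, from 0 (shut) to 1 (fully open). A call has 1 to 10 rows; each row shifts and turns the commanded pose from where the row before left it, along the tool's axes as they then stand; what a row does not reach is not made up. A row lasts 1/10 s, in which the tool goes at most 50 mm and 8.59 degrees, less where a joint would pass 70% of its speed; a pose out of reach is approached as far as the arm can. A call is refused whole if a number of a shift passes 5 or a number of a turn 8.59, either way. A call with a gripper value outside its range is refused whole. The fingers move at their own pace and stop on an object; "force" is the grip in N (left out, the last holds). Time passes only in rows, so rows that do not move let the fingers close. It gives the time, the measured TCP pose, the force and the opening at its end, in the units of the state.
- readout.get_state(): the state, without advancing time (a new reading comes with each control period).
- read_camera(name): name is "scene" or "top" or "wrist"; returns a dict with "frame" (480x640x3 uint8, red, green, blue), "vertical_fov" (degrees; the focal length in pixels is half the picture's height over the tangent of half this angle, whatever the lens; pixels are square), "cx", "cy" (the principal point, pixels), "k1" (the pictures are not rectified: a ray, as slopes to the right and down, at radius r is drawn at 1 + k1 r^2 times it, then the intrinsics apply), "eye" and "orientation" of the camera in the world. Camera axes: x right, y up, looking along -z (the intrinsics and any distortion apply to the point x, -y, -z); pixel columns grow to the right and rows downward; lengths in m; the calibration is good to about 2 mm. A picture is of the moment at which its call begins. There is no depth.
- sign_off(): hands the job in, once; it reports no verdict.
The state is a dict: "time": time; "qpos": joint angles; "dq": joint speeds; "joint_efforts": joint torques, N m; "eef_pos": TCP position; "tcp_rot": TCP orientation; "contact_force": force on the tool from outside, world axes, zero at the start; "wrist_torque": the same for the moment, N m; "opening": opening from 0.0 (shut) to 1.0 (fully open).
Only numpy, scipy, OpenCV 4.12 (cv2) and the standard library are available. Lean on these libraries where they do the work, as an engineer would, in place of code of your own. Each camera call takes 0.05 s, during which the arm holds its last target. There are 200 camera calls.

## Task

Push the little robot chassis along its rails until its floor is fully home against the jig's end stop, without lifting it; only then push the upright handle of the toggle clamp over, away from the chassis and down, past its dead point until it snaps into lock with the clamp's foot pressing on the chassis floor. It is all pushing: nothing is picked up or carried, and the other things on the bench stay where they are.

Things in the scene. Friction and masses are not known exactly. Their poses are not given: they have to be found in the camera images.
- jig: Aluminium jig plate fixed to the table, 330 x 250 x 18 mm, long side roughly across the robot's front. Origin: centre of its underside; z up; +x is the way the chassis is pushed (roughly world +y). On it two dark steel rails along x, inner faces at y = +-47.5 mm, from x = -160 to +30 mm, 8 mm high above the plate, and beyond the end stop the steel toggle clamp, in the plane y = 0.
- end_stop (a point): Middle of the top edge of the end stop, on its face towards the chassis: a dark steel bar 90 mm wide, 14 mm high above the plate, at x = +30 mm in the jig's frame.
- chassis: Loose chassis, about 160 g, of brown perforated fibreboard: floor 120 (x) x 90 (y) x 6 mm, upright rear plate 6 mm thick reaching 40 mm above the underside, a yellow gear motor on its inner side. Origin: centre of the underside; x as the jig's. It lies on the jig plate between the rails, 2.5 mm play each side. Fully home: origin at x = -30 mm in the jig's frame; it starts 25 to 60 mm short of that.
- push_point (a point): Point on the outer face of the chassis' rear plate, mid width, 12 mm above the chassis' underside (30 mm above the table), 60 mm behind its origin: a good place to push it towards the jig's +x. The floor's leading edge is 120 mm ahead.
- handle (a joint): Clamp handle, rad: 0 = open (nearly upright, leaning 0.10 rad towards the chassis); grows as it swings away from the chassis and down in the jig's x-z plane; 1.45 = locked (13 degrees above level, pointing along the jig's +x). Below the dead point at about 1.03 a spring pushes it back open (3 to 5 N at the grip, falling to nothing); beyond it the handle snaps to 1.45 by itself and stays.
- handle_pivot (a point): Hinge of the handle, fixed on the jig at x = +80 mm, y = 0, 60 mm above the table; the hinge axis is the jig's y.
- handle_end (a point): Centre of the free end of the handle, 120 mm from the hinge. The handle is a round black rubber grip 17 mm thick from 45 to 120 mm from the hinge, on a steel bar below that.
- foot: Rubber foot of the clamp, 19 mm across, on a spring stem at the end of the clamp arm, which is raised over the chassis (its underside about 90 mm above the table) and comes down with the handle; origin: centre of its underside. Locked, it stands at x = -10 mm, y = 0 in the jig's frame and presses with 1 to 5 N on the chassis floor.
- wheel: Bystander: robot wheel lying flat on the jig plate beside the clamp: black tyre, yellow hub, 66 mm across, 26 mm high; origin at the centre of its underside
- motor: Bystander: loose yellow gear motor with a steel can, about 70 x 22 x 19 mm, lying on the jig plate on the other side of the clamp; origin at the centre of its underside
- jar: Bystander: small clear screw jar, 38 mm across, 48 mm high, standing on the jig plate beside one rail; origin at the centre of its underside
- screwdriver: Bystander: screwdriver lying on the table on the robot's left
- mug: Bystander: white mug, 76 mm across, 85 mm high, standing on the table on the robot's right; origin at the centre of its underside
- tape: Bystander: roll of black tape lying flat on the table on the robot's right, 90 mm across, 24 mm high; origin at the centre of its underside
Things that resemble listed ones, but are neither listed nor needed, are in the scene too. What is shaped like the chassis but purple is not meant.

How it is judged:
By the outcome, as a careful person would: the job done as asked, in the order asked, and still so for the second after the job is handed in, with the robot touching nothing.
It also fails if it takes over 48 s, if anything falls off the work surface, if the arm or the gripper's body presses on something with over 40 N, if the wrist force passes 120 N, or if a joint passes its speed limit or range.

## Working session

There is one attempt and no reset: what is moved stays moved. The work goes in short steps, Python scripts to look and compute and a tool call to move; the robot and the scene stay as the last step left them, time stands still between calls to the robot, and variables do not carry over. Pictures are saved under pics/ and viewed, about 8 in all and at most 12, crops included, and the job is handed in when it is done.

Besides the shell and the picture viewer there is one more tool, called after "Request:" as name(argument=value, ...), one argument or row to a line, values as JSON. drive_tool: Moves the arm, as the interface text tells. Its arguments: {"type":"object","properties":{"steps":{"type":"array","items":{"type":"array","items":{"type":"number"}}},"force":{"type":"number"}},"required":["steps"]}

```bash
mkdir -p pics
cat > h.py <<'E'
import numpy as np, cv2, json, pickle
from scipy.spatial.transform import Rotation as R
def K(c):
    f=240/np.tan(np.radians(c["vertical_fov"])/2); return f
def ray(c,u,v):
    f=K(c); d=np.array([(u-c["cx"])/f,(v-c["cy"])/f]); s=d.copy()
    for _ in range(30): s=d/(1+c["k1"]*(s@s))
    return R.from_quat(c["orientation"]).apply([s[0],-s[1],-1.])
def onz(c,u,v,z):
    r=ray(c,u,v); e=np.array(c["eye"]); return e+r*(z-e[2])/r[2]
def proj(c,p):
    q=R.from_quat(c["orientation"]).inv().apply(np.array(p)-c["eye"]); s=np.array([q[0],-q[1]])/-q[2]
    s=s*(1+c["k1"]*(s@s)); return s*K(c)+[c["cx"],c["cy"]]
def snap(name,tag):
    from plant import read_camera
    c=read_camera(name); cv2.imwrite(f"pics/{tag}.png",c["frame"][:,:,::-1]); pickle.dump(c,open(f"{tag}.pkl","wb")); return c
def load(tag): return pickle.load(open(f"{tag}.pkl","rb"))
E
python3 - <<'E'
from h import *
from plant import readout,ctrl
for n in("scene","top"):
    c=snap(n,n+"0"); print(n,c["eye"],c["orientation"],c["vertical_fov"],c["k1"])
s=readout.get_state();print(s["eef_pos"],s["tcp_rot"],s["contact_force"],ctrl.grasp_offset)
E
```

```text
scene [1.23738937 0.37903213 1.16194097] [0.16094026 0.27316602 0.82672788 0.46475754] 50.91568698049743 0.03010278245132841
top [0.3912856  0.01635344 1.09468963] [ 0.05981416 -0.07930821 -0.69760264  0.70956539] 57.57847525880999 -0.006090344959782446
[0.19066531 0.64687561 0.23002021] [ 0.10030514  0.70007738 -0.1018152   0.69961718] [-0.10088334 -0.70836585 -0.37761385] 0.0187
```

View pics/scene0.png

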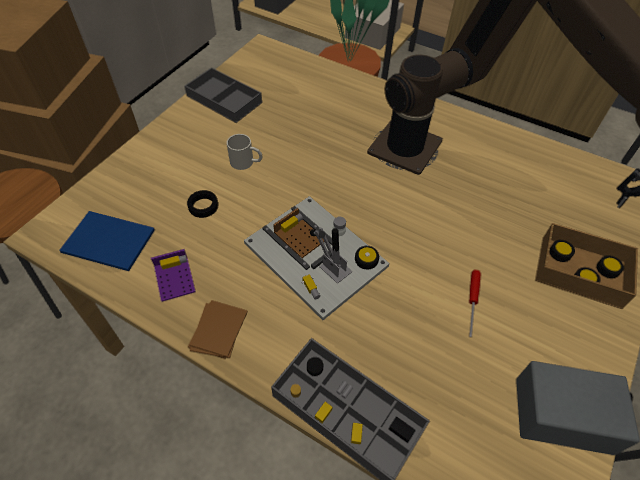

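View pics/top0.png

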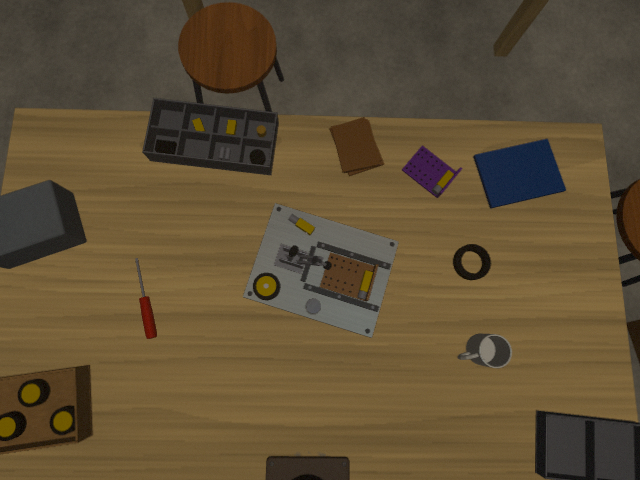

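The top view shows the jig around (320,270). The brown chassis is between the rails at (347,277), with its rear plate to the right at ~(370,285). The clamp is at (295,257), the wheel at (266,286), the loose motor at (302,224) and the jar at (313,306). Chassis candidates: brown at (347,277), and purple at (432,172), which is the decoy. I'll confirm with an enlarged crop.

Run:
```python
from h import *
a=cv2.imread("pics/top0.png")[195:345,230:410]; b=cv2.resize(a,None,fx=4.4,fy=4,interpolation=cv2.INTER_CUBIC)
b=cv2.resize(a,None,fx=4,fy=4,interpolation=cv2.INTER_CUBIC); cv2.imwrite("pics/crop1.png",b)
```

```text
(no output)
```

View pics/crop1.png

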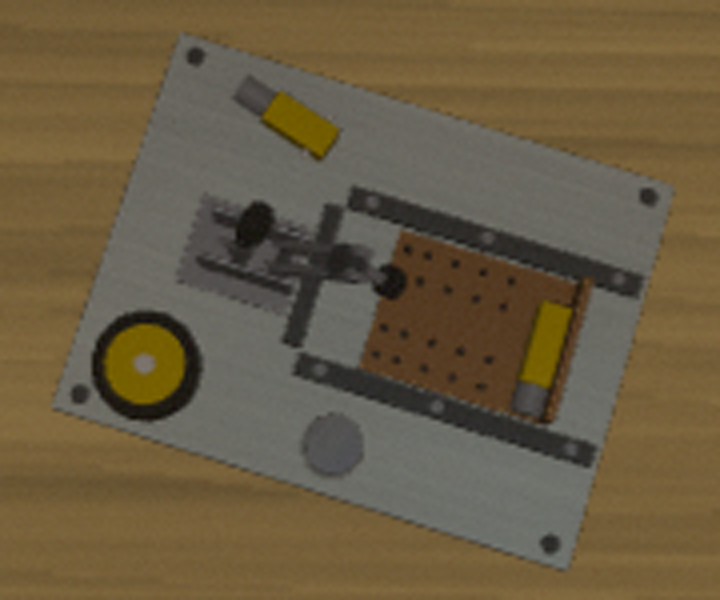

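The crop confirms the brown chassis lies between the rails, with its leading edge ~(381,300) short of the stop bar at (312,275). Its rear plate runs (592,283)–(553,422). The plate corners are clear as well.

```bash
cat > m.py <<'E'
from h import *
from scipy.optimize import least_squares
c=load("top0"); P=lambda u,v,z:onz(c,230+(u+.5)/4-.5,195+(v+.5)/4-.5,z)
# jig corners: top-left crop = +x,-y?  jig x ~ world +y (image left), jig y ~ world -x (image down)
pts=[(182,33,.165,-.125),(676,188,-.165,-.125),(567,570,-.165,.125),(53,408,.165,.125)]
W=np.array([P(u,v,.018)[:2] for u,v,_,_ in pts])
L=np.array([q[2:] for q in pts])*[1,-1]*1.0
# jig y = z cross x ; x=+world y -> y=-world x => image down (+u crop rows) = -world x = +jig y
L=np.array([q[2:] for q in pts])
f=lambda p:(np.array([[np.cos(p[2]),-np.sin(p[2])],[np.sin(p[2]),np.cos(p[2])]])@L.T).T+p[:2]-W
r=least_squares(lambda p:f(p).ravel(),[.5,0,1.57]); p=r.x
Rj=np.array([[np.cos(p[2]),-np.sin(p[2])],[np.sin(p[2]),np.cos(p[2])]])
J=lambda w:Rj.T@(np.array(w)[:2]-p[:2])
Wd=lambda l:Rj@np.array(l)+p[:2]
E
python3 - <<'E'
from m import *
print("jig",p,np.degrees(p[2])); print(f(p).round(4))
print("rear top",[J(P(u,v,.058)).round(4) for u,v in((592,283),(553,422))])
print("lead edge",[J(P(u,v,.024)).round(4) for u,v in((403,233),(362,370))])
print("stop",[J(P(u,v,.032)).round(4) for u,v in((341,208),(300,347))])
print("handle end",J(P(254,223,.179)).round(4),"want .068,0")
print("foot",J(P(392,283,.09)).round(4))
print("jar",J(P(333,445,.066)).round(4),"wheel",J(P(146,364,.044)),"motor",J(P(290,117,.037)))
for l,z in(((-.15,0),.03),((.08,0),.06),((.068,0),.18),((.2,0),.09)): print(l,Wd(l).round(4))
from plant import readout
s=readout.get_state();print(R.from_quat(s["tcp_rot"]).as_matrix().round(3))
E
```

```text
jig [ 0.53128009 -0.02728757  1.28111269] 73.40235010258408
[[ 0.001   0.0008]
 [ 0.0011 -0.001 ]
 [-0.0021 -0.0012]
 [-0.      0.0014]]
rear top [array([-0.1251, -0.042 ]), array([-0.1256,  0.0446])]
lead edge [array([-0.0082, -0.0426]), array([-0.0092,  0.0462])]
stop [array([ 0.033 , -0.0445]), array([0.031, 0.045])]
handle end [0.0703 0.0037] want .068,0
foot [-0.0101 -0.0009]
jar [-0.0056  0.0969] wheel [0.11547227 0.0836925 ] motor [ 0.08027338 -0.08876759]
(-0.15, 0) [ 0.4884 -0.171 ]
(0.08, 0) [0.5541 0.0494]
(0.068, 0) [0.5507 0.0379]
(0.2, 0) [0.5884 0.1644]
[[-0.001  0.283  0.959]
 [-0.002  0.959 -0.283]
 [-1.    -0.002 -0.   ]]
```

Request:
drive_tool(
  steps=[
    [0,0,4,0,0],
    [0,0,4,0,0],
    [0,0,4,0,0],
    [0,0,4,0,0],
    [0,0,4,0,0],
    [0,-3.9,1.8,0,0],
    [0,-3.9,1.8,0,0],
    [0,-3.9,1.8,0,0],
    [0,-3.9,1.8,0,0],
    [0,-3.9,1.8,0,0],
  ],
  force=60,
)

```text
time: 1.1
eef_pos: [0.4136, 0.3765, 0.2307]
tcp_rot: [0.101, 0.7, -0.101, 0.7]
contact_force: [0.3, -0.1, 0.3]
opening: 0.002
```

Request:
drive_tool(
  steps=[
    [0,-3.9,1.8,0,0],
    [0,-3.9,1.8,0,0],
    [0,-3.9,1.8,0,0],
    [0,-3.9,1.8,0,0],
    [0,-3.9,1.8,0,0],
    [0,-3.9,1.8,0,0],
    [0,-3.9,1.8,0,0],
    [0,-3.9,1.8,0,0],
    [0,-3.9,1.8,0,0],
    [0,-3.9,1.8,0,0],
  ],
)

```text
time: 2.1
eef_pos: [0.4759, -0.0483, 0.231]
tcp_rot: [0.101, 0.7, -0.101, 0.7]
contact_force: [1.0, 0.3, -0.1]
opening: -0.0
```

Request:
drive_tool(
  steps=[
    [0,-3.9,1.7,0,0],
    [0,-3.9,1.5,0,0],
    [0,-3.6,1.4,0,0],
    [0,0,0,0,0],
    [0,0,0,0,0],
  ],
)

```text
time: 2.6
eef_pos: [0.4877, -0.1694, 0.2307]
tcp_rot: [0.102, 0.7, -0.101, 0.699]
contact_force: [-0.3, 0.5, 0.5]
opening: -0.002
```

```bash
cat > s.py <<'E'
from m import *
from plant import readout
s=readout.get_state(); M=R.from_quat(s["tcp_rot"]).as_matrix()
print("t",s["time"],"tcp jig",J(s["eef_pos"]).round(4),"z",round(s["eef_pos"][2],4),"yaw err deg",round(np.degrees(np.arctan2(M[1,1],M[0,1])-p[2]),2),"F",np.round(s["contact_force"],1),"open",round(s["opening"],3),"q",np.round(s["qpos"],2))
E
python3 s.py
```

```text
t 2.6 tcp jig [-0.1486  0.0012] z 0.2307 yaw err deg 0.05 F [-0.3  0.5  0.5] open -0.002 q [-0.53 -0.07  1.96  0.    1.25 -1.81]
```

Request:
drive_tool(
  steps=[
    [3,-1.6,0.1,0,0],
    [4,0,0,0,0],
    [4,0,0,0,0],
    [4,0,0,0,0],
    [3,0,0,0,0],
    [1.5,0,0,0,0],
    [0.8,0,0,0,0],
    [0,0,0,0,0],
    [0,0,0,0,0],
  ],
)

```text
time: 3.5
eef_pos: [0.4853, -0.1844, 0.0293]
tcp_rot: [0.101, 0.699, -0.101, 0.7]
contact_force: [-0.1, -0.0, 0.2]
opening: -0.004
```

```bash
python3 s.py; python3 -c "
from h import *
c=snap('scene','sc1'); a=c['frame'][180:330,230:400,::-1]; cv2.imwrite('pics/sc1c.png',cv2.resize(a,None,fx=4,fy=4,interpolation=2))"
```

```text
t 3.5 tcp jig [-0.1637 -0.0008] z 0.0293 yaw err deg 0.22 F [-0.1 -0.   0.2] open -0.004 q [-0.56  0.21  2.08  0.    0.85 -1.84]
```

View pics/sc1c.png

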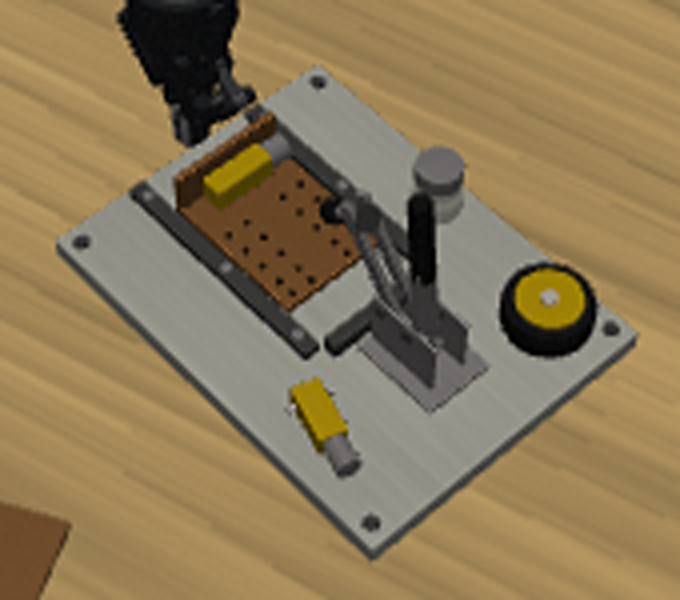

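The crop shows the fingers behind the rear plate with their tips near (190,135) and the chassis still short of the stop. I'll push slowly and watch the force.

Request:
drive_tool(
  steps=[
    [0.2,1,0,0,0],
    [0,1,0,0,0],
    [0,0.7,0,0,0],
    [0,0.5,0,0,0],
    [0,0.5,0,0,0],
    [0,0.5,0,0,0],
  ],
)

```text
time: 4.15
eef_pos: [0.4967, -0.1441, 0.0265]
tcp_rot: [0.101, 0.7, -0.101, 0.7]
contact_force: [-0.8, -1.2, 0.8]
opening: -0.001
```

```bash
python3 s.py; python3 -c "
from h import *
c=snap('scene','sc2'); a=c['frame'][180:330,230:400,::-1]; a=cv2.resize(a,None,fx=4,fy=4,interpolation=2)[:400,:500]
t=snap('top','tp2')['frame'][220:320,280:400,::-1]; t=cv2.resize(t,None,fx=3,fy=4,interpolation=2)[:,:300]
cv2.imwrite('pics/sc2c.png',np.hstack([a,t]))"
```

```text
t 4.15 tcp jig [-0.1218 -0.0002] z 0.0265 yaw err deg 0.18 F [-0.8 -1.2  0.8] open -0.001 q [-0.48  0.21  2.09 -0.    0.84 -1.76]
```

View pics/sc2c.png

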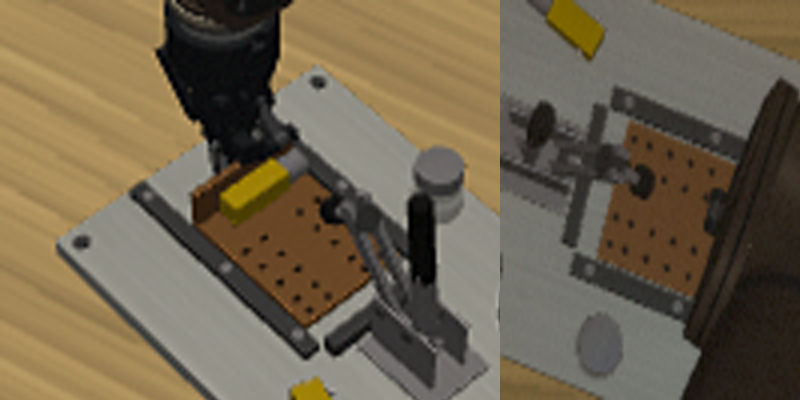

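The chassis is moving flat with ~1.5 N of force, and the stop gap is closing. Continuing.

Request:
drive_tool(
  steps=[
    [0,0.5,0,0,0],
    [0,0.5,0,0,0],
    [0,0.3,0,0,0],
    [0,0,0,0,0],
  ],
)

```text
time: 4.65
eef_pos: [0.5001, -0.1313, 0.0262]
tcp_rot: [0.101, 0.7, -0.101, 0.7]
contact_force: [-0.0, 0.7, 0.3]
opening: 0.003
```

Request:
drive_tool(
  steps=[
    [0,0.15,0,0,0],
    [0,0.1,0,0,0],
    [0,0,0,0,0],
  ],
)

```text
time: 4.95
eef_pos: [0.5008, -0.1294, 0.0263]
tcp_rot: [0.101, 0.7, -0.101, 0.7]
contact_force: [-0.5, -1.1, 0.3]
opening: -0.0
```

```bash
python3 s.py
```

```text
t 4.95 tcp jig [-1.065e-01  1.000e-04] z 0.0263 yaw err deg 0.16 F [-0.5 -1.1  0.3] open -0.0 q [-0.45  0.22  2.09  0.    0.84 -1.73]
```

Request:
drive_tool(
  steps=[
    [0,0.1,0,0,0],
    [0,0.1,0,0,0],
    [0,0,0,0,0],
  ],
)

```text
time: 5.25
eef_pos: [0.5014, -0.1275, 0.0263]
tcp_rot: [0.101, 0.7, -0.101, 0.7]
contact_force: [-0.2, -0.5, 0.0]
opening: 0.005
```

Request:
drive_tool(
  steps=[
    [0,0.1,0,0,0],
    [0,0.1,0,0,0],
    [0,0,0,0,0],
  ],
)

```text
time: 5.55
eef_pos: [0.5017, -0.1261, 0.0264]
tcp_rot: [0.1, 0.7, -0.101, 0.7]
contact_force: [-2.2, -3.5, 0.8]
opening: -0.0
```

```bash
python3 s.py; python3 -c "
from h import *
t=snap('top','tp3')['frame'][230:310,295:365,::-1]; t=cv2.resize(t,None,fx=7,fy=7,interpolation=2)
cv2.imwrite('pics/tp3c.png',t)"
```

```text
t 5.55 tcp jig [-1.031e-01  1.000e-04] z 0.0264 yaw err deg 0.2 F [-2.2 -3.5  0.8] open -0.0 q [-0.44  0.22  2.09 -0.    0.84 -1.73]
```

View pics/tp3c.png

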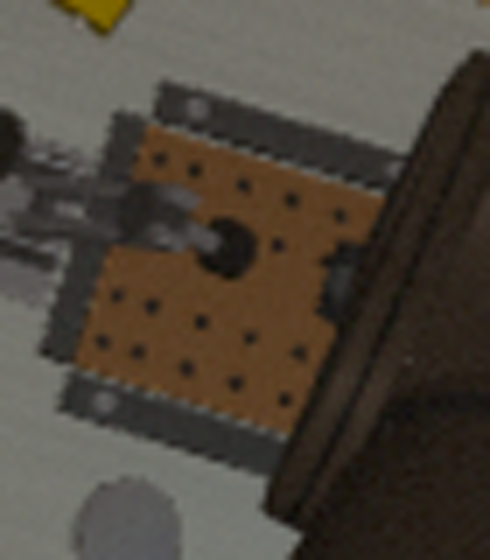

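The floor's leading edge (150,125)–(78,370) now meets the stop bar along its whole width, and the force is rising. I'll press a bit more to confirm it's seated.

Request:
drive_tool(
  steps=[
    [0,0.1,0,0,0],
    [0,0.1,0,0,0],
    [0,0,0,0,0],
  ],
)

```text
time: 5.9
eef_pos: [0.5019, -0.1259, 0.0268]
tcp_rot: [0.099, 0.7, -0.102, 0.699]
contact_force: [-6.1, -10.5, 3.0]
opening: -0.003
```

```bash
python3 s.py
```

```text
t 5.9 tcp jig [-0.1029  0.    ] z 0.0268 yaw err deg 0.28 F [ -6.1 -10.5   3. ] open -0.003 q [-0.44  0.22  2.09 -0.01  0.84 -1.72]
```

The tool has stalled at 12 N, so the chassis is home. I'll back off straight, rise, and go over to the handle.

Request:
drive_tool(
  steps=[
    [0,-0.5,0,0,0],
    [0,-1.2,0,0,0],
    [0,-2,0,0,0],
    [-2,0,0,0,0],
    [-4,0,0,0,0],
    [-4.5,0,0,0,0],
    [-4.5,0,0,0,0],
    [-4.5,0,0,0,0],
    [-3,0,0,0,0],
    [0,0,0,0,0],
  ],
)

```text
time: 6.9
eef_pos: [0.4946, -0.1606, 0.2578]
tcp_rot: [0.1, 0.696, -0.102, 0.704]
contact_force: [0.5, 0.3, 0.4]
opening: -0.003
```

Request:
drive_tool(
  steps=[
    [0,3,0,0,0],
    [0,4,0,0,0],
    [0,4,0,0,0],
    [0,4,0,0,0],
    [0,1.3,0,0,0],
    [0,0,0,0,0],
    [0,0,0,0,0],
  ],
)

```text
time: 7.6
eef_pos: [0.5378, -0.0035, 0.2505]
tcp_rot: [0.101, 0.7, -0.101, 0.699]
contact_force: [0.1, -2.0, 0.3]
opening: -0.001
```

```bash
python3 s.py
```

```text
t 7.6 tcp jig [0.0247 0.0006] z 0.2505 yaw err deg 0.17 F [ 0.1 -2.   0.3] open -0.001 q [-0.19 -0.03  1.89 -0.    1.28 -1.48]
```

Request:
drive_tool(
  steps=[
    [3,0,0,0,0],
    [3,0,0,0,0],
    [2,0,0,0,0],
    [1.1,0,0,0,0],
    [0,0,0,0,0],
    [0,0,0,0,0],
  ],
)

```text
time: 8.2
eef_pos: [0.5386, -0.0037, 0.1612]
tcp_rot: [0.101, 0.699, -0.101, 0.7]
contact_force: [0.3, -0.1, 0.3]
opening: -0.005
```

```bash
python3 s.py; python3 -c "
from h import *
c=snap('scene','sc4'); a=c['frame'][190:310,260:400,::-1]; cv2.imwrite('pics/sc4c.png',cv2.resize(a,None,fx=5,fy=5,interpolation=2))"
```

```text
t 8.2 tcp jig [ 0.0247 -0.0003] z 0.1612 yaw err deg 0.1 F [ 0.3 -0.1  0.3] open -0.005 q [-0.2   0.06  1.97 -0.    1.11 -1.48]
```

View pics/sc4c.png

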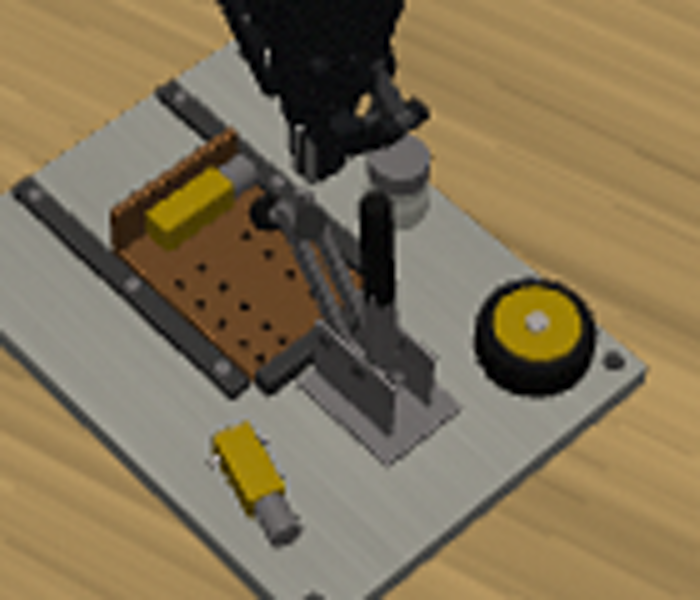

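The fingertip is at (315,175), clear of the handle top (375,200), and the chassis is still against the stop. Pushing along the handle's arc.

Request:
drive_tool(
  steps=[
    [0,1,0,0,0],
    [0,1,0,0,0],
    [0.1,1,0,0,0],
    [0,0.8,0,0,0],
    [0,0.8,0,0,0],
    [0,0.8,0,0,0],
    [0.2,1,0,0,0],
    [0.3,1,0,0,0],
    [0,0,0,0,0],
  ],
)

```text
time: 9.15
eef_pos: [0.5593, 0.0696, 0.1541]
tcp_rot: [0.101, 0.7, -0.1, 0.7]
contact_force: [-0.9, -2.4, 3.5]
opening: -0.004
```

```bash
python3 s.py
```

```text
t 9.15 tcp jig [0.1008 0.0008] z 0.1541 yaw err deg 0.23 F [-0.9 -2.4  3.5] open -0.004 q [-0.06  0.12  1.92  0.    1.1  -1.34]
```

Request:
drive_tool(
  steps=[
    [0.3,0.8,0,0,0],
    [0.4,0.8,0,0,0],
    [0.5,0.8,0,0,0],
    [0.6,0.8,0,0,0],
    [0.5,0.5,0,0,0],
    [0.6,0.5,0,0,0],
    [0,0,0,0,0],
  ],
)

```text
time: 9.85
eef_pos: [0.5694, 0.1092, 0.1229]
tcp_rot: [0.101, 0.701, -0.101, 0.698]
contact_force: [-1.2, 0.6, 0.8]
opening: -0.001
```

Request:
drive_tool(
  steps=[
    [0.5,0.4,0,0,0],
    [0.5,0.4,0,0,0],
    [0,0,0,0,0],
    [0,0,0,0,0],
  ],
)

```text
time: 10.25
eef_pos: [0.573, 0.1161, 0.115]
tcp_rot: [0.101, 0.7, -0.101, 0.7]
contact_force: [0.8, -0.0, 0.3]
opening: 0.001
```

```bash
python3 s.py; python3 -c "
from h import *
c=snap('scene','sc5'); a=c['frame'][190:310,260:400,::-1]; cv2.imwrite('pics/sc5c.png',cv2.resize(a,None,fx=5,fy=5,interpolation=2))"
```

```text
t 10.25 tcp jig [0.1493 0.001 ] z 0.115 yaw err deg 0.17 F [ 0.8 -0.   0.3] open 0.001 q [ 0.03  0.21  1.89  0.    1.04 -1.26]
```

View pics/sc5c.png

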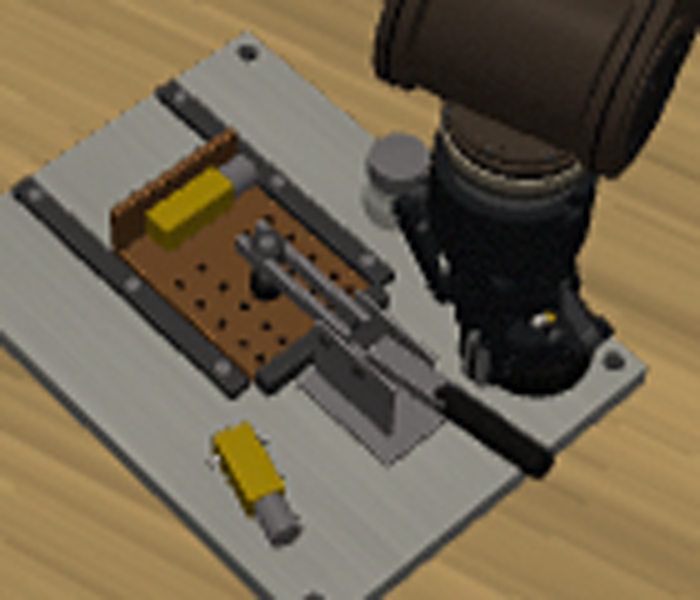

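The handle is down, running (440,395)–(545,465), and the foot is on the chassis floor at (265,280). I'll retreat straight up and check the final state.

Request:
drive_tool(
  steps=[
    [-2,0,0,0,0],
    [-4,0,0,0,0],
    [-4,0,0,0,0],
    [-4,0,0,0,0],
    [-3,3,0,0,0],
    [0,4,0,0,0],
    [0,4,0,0,0],
    [0,4,0,0,0],
    [0,3,0,0,0],
    [0,0,0,0,0],
  ],
)

```text
time: 11.3
eef_pos: [0.6242, 0.2918, 0.285]
tcp_rot: [0.1, 0.7, -0.099, 0.7]
contact_force: [0.4, -0.1, -0.4]
opening: 0.002
```

Request:
drive_tool(
  steps=[
    [0,4,0,0,0],
    [0,4,0,0,0],
    [0,4,0,0,0],
    [0,3,0,0,0],
    [0,0,0,0,0],
    [0,0,0,0,0],
  ],
)

```text
time: 11.9
eef_pos: [0.6666, 0.4318, 0.2848]
tcp_rot: [0.101, 0.7, -0.102, 0.7]
contact_force: [0.6, 0.4, -0.4]
opening: 0.002
```

```bash
python3 s.py; python3 -c "
from h import *
t=snap('top','tp6')['frame'][195:345,230:410,::-1]; cv2.imwrite('pics/tp6c.png',cv2.resize(t,None,fx=4,fy=4,interpolation=2))"
```

```text
t 11.9 tcp jig [0.4786 0.0015] z 0.2848 yaw err deg 0.17 F [ 0.6  0.4 -0.4] open 0.002 q [ 0.45  0.53  1.17 -0.    1.45 -0.84]
```

View pics/tp6c.png

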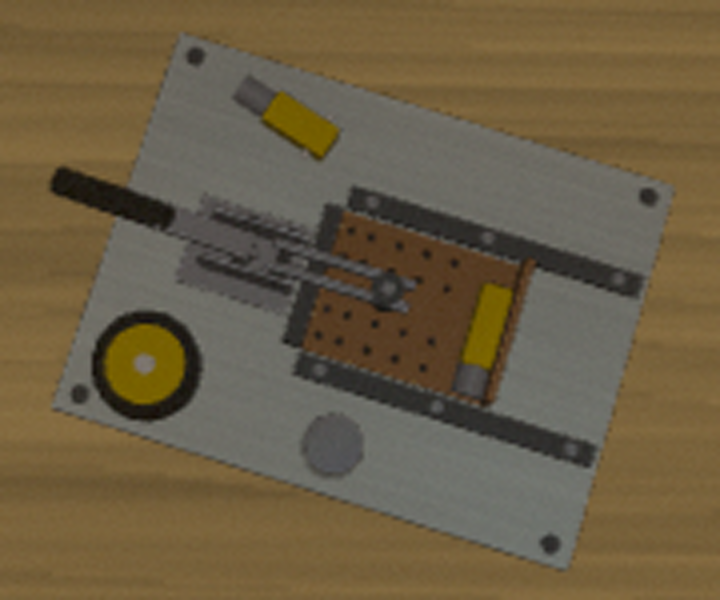

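The chassis' leading edge (343,210)–(300,350) lies against the stop bar, the handle points along +x with its end at (58,181), and the wheel, motor and jar haven't moved. One numeric check, then I'll hand in.

Run:
```python
from m import *
print("rear",[J(P(u,v,.058)).round(4) for u,v in((535,262),(492,404))],"lead",[J(P(u,v,.024)).round(4) for u,v in((343,210),(303,349))],"handle end",J(P(55,180,.086)).round(4),"want .197")
from plant import sign_off
print(sign_off())
```

```text
rear [array([-0.0888, -0.0439]), array([-0.0882,  0.0454])] lead [array([ 0.0317, -0.0451]), array([0.0291, 0.0449])] handle end [0.1961 0.0003] want .197
the job is handed in; nothing more can be done
None
```

The chassis is home against the end stop and the toggle clamp is locked with its foot on the chassis floor. I handed the job in at about 12 s of the 48 s allowed.

I pushed the chassis along its rails with the shut fingers until it stalled against the stop at about 12 N. I then backed off and pushed the handle along its arc past the dead point. It snapped over by itself, and the arm is now clear of everything.

| Check (jig x) | Measured | Expected |
|---|---|---|
| Chassis leading edge | about +30 mm | +30 mm |
| Chassis rear face | about -89 mm | -90 mm |
| Handle end | 196 mm | 197 mm (locked) |

- **Foot:** the pictures show it down on the chassis floor, but I couldn't measure how hard it presses.
- **Other items:** the wheel, loose motor and jar are where they started. I didn't look again at the screwdriver, mug and tape, and the arm met no unexpected force on the way.
- **Disagreement:** none beyond the 1–2 mm calibration error.

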